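# Latch the orange hard case shut

## Robot

A 6-joint arm with a two-finger parallel gripper is mounted at the origin on a cart in front of the work surface, level with it; the furniture and walls round the work are solid. World frame = base frame: x ahead of the robot, y to its left, z up, the work surface at z = 0. Lengths are in m, angles in rad, forces in N, time in s.
With the tool pointing down it reaches from about 0.35 to 0.875 m from the base axis. Payload 4.2 kg.
Tool frame: the origin (TCP) lies at the very end of the fingers, on their centre line; the grasp point (between the pads) lies 19 mm behind it (manip.grip_depth is the distance from the TCP to the grasp point, in m); z points along the fingers, y is the line along which they close (so a half turn about z gives the same grasp; the last joint's range is limited). The gripper opens to 87 mm and grips with 3 to 60 N. Pads are 19 mm wide; open, the fingers measure 117 mm over their backs; the gripper's body (75 mm by 190 mm) begins 51 mm behind the grasp point.
Start: joints at [-1.091, 0.385, 0.008, 0, -1.194, -0.259], TCP at [0.137, -0.61, 0.223] pointing down, gripper open.
Joint ranges: [-3.14, 3.14], [-1.21, 2.06], [-1.07, 1.41], [-3.16, 2.05], [-2.99, -0.16], [-3.1, 3.1]. Speed limits (rad/s): [2.79, 2.79, 3.14, 3.14, 3.14, 3.14].

## Interface

Orientations are given as a unit quaternion [w, x, y, z].
In Python, from workcell import telemetry, read_camera, camera_model, hand_in, cut_out, manip gives the robot as it stands.
- The arm moves only by the tool servo_tool, never from a script. Its argument "plan" is one flat list of numbers, 7 for each row, row after row: the opening, from 0 (shut) to 1 (fully open), then the shift along the tool's x, y, z in mm, then the turn, a rotation vector about the tool's x, y, z in degrees. A call has exactly 10 rows; each row shifts and turns the commanded pose from where the row before left it, along the tool's axes as they then stand; what a row does not reach is not made up. A row lasts 1/10 s, in which the tool goes at most 50 mm and 8.59 degrees, less where a joint would pass 70% of its speed; a pose out of reach is approached as far as the arm can. A call is refused whole if a number of a shift passes 50 or a number of a turn 8.59, either way. A call with a gripper value outside its range is refused whole. The fingers move at their own pace and stop on an object; "force" is the grip in N (left out, the last holds). Time passes only in rows, so rows that do not move let the fingers close, or fill a call up. It gives the time, the measured TCP pose, the force, the opening and the grip force at its end, in the units of the state.
- telemetry.state(): the state, without advancing time (a new reading comes with each control period).
- read_camera(name): name is "scene" or "top" or "wrist"; returns the picture (384x512x3 uint8, red, green, blue); there is no depth.
- camera_model(name): a dict with "K" (3x3 intrinsics, pixels), "k1" (the pictures are not rectified: a ray, as slopes to the right and down, at radius r is drawn at 1 + k1 r^2 times it, then the intrinsics apply), "R" (3x3) and "t" (3): a world point X has camera coordinates R X + t. Camera axes: x right, y down, z forward; pixel columns grow to the right and rows downward; lengths in m; the calibration is good to about 2 mm. A picture is of the moment at which its call begins: read the wrist's pose just before it. camera_model takes no time and is no camera call; for the wrist camera it gives the pose at the moment of the call.
- hand_in(): hands the job in; it is judged then, once.
Trained networks look in the newest picture that a camera, given by its name, has taken for a name from the list of things; names that differ only in an ending like _2 or _b are one class to them, and where a whole thing is asked for, a point or a joint stands for the part that bears it (a point fixed in the world has none). Each returns a list of dicts, best first, with "conf" (0 to 1); they miss things now and then, are a little off and sometimes report something else, mostly with a low value. They report only what shows in the picture. A call takes as long as a camera call.
- cut_out(camera, query): "mask" (384x512 bool, what is visible of it) and "uv" ([column, row] in pixels, amid what is visible of it).
The state is a dict: "time": time; "joints": joint angles; "qd": joint speeds; "tau": joint torques, N m; "tool_pos": TCP position; "ee_rot": TCP orientation; "ft_force": force on the tool from outside, world axes, zero at the start; "torque": the same for the moment, N m; "opening": finger opening in m; "finger_force": force on a finger pad.
Only numpy, scipy, OpenCV 4.12 (cv2) and the standard library are available. Lean on these libraries where they do the work, as an engineer would, in place of code of your own. Each camera call takes 0.05 s, during which the arm holds its last target. There are 200 camera calls.

## Task

Two small hard cases stand upright on the desk, both with the latch on top undone. Fasten the orange one: swing its wire loop over so that it drops in front of the keeper lip on the lid, then press the latch lever down flat so that it locks and pulls the lid tight. Leave the grey case and its latch alone.

Things in the scene. Friction and masses are not known exactly. Their poses are not given: they have to be found in the camera images.
- orange_case: Orange hard case, fixed, upright on its hinge edge: 110 deep (x) x 176 wide (y) x 110 mm high. Origin: centre of underside, z up; lid on the -x side, roughly facing the robot (within 20 deg), parted at x = -0.010, held ajar by a springy gasket. The toggle latch is on top, on the plane y = 0: lever pivot (along y) at x = 0.012, z = 0.120.
- orange_lever (a joint): Lever angle, rad: 0 = flat and locked, pointing to the case's +x, top z = 0.124; 1.57 = upright; starts 1.65 to 1.85, friction holds it. Steel plate 20 mm wide, 41 mm from pivot to tip, black tab at the end. Once the loop is hooked, the gasket resists from about half way down (some 3 N at the tab) and throws the lever back if let go, until it passes over centre 15 deg above flat and stays.
- orange_bar (a point): Middle of the cross bar (5 mm thick, along case y) ending the wire loop, 62 mm long x 34 wide, hinged freely on the lever 16 mm from its pivot. At the start the loop is thrown back, 15 to 30 deg past vertical to +x, the bar some 30 mm above the lever's tip. Pushed to -x past vertical it falls over by itself, the bar landing on the lid's top before the lip, x about -0.045, z = 0.111 in the case's frame.
- orange_keeper (a point): Top edge of the keeper, a steel lip 24 mm wide, 4 mm thick and 12 mm high on the lid's top, leaning to -x. The loop's bar belongs on its -x side, down on the lid's top. Height about 0.121 m above the desk; moves with the lid.
- orange_lid (a joint): Opening of the orange case's lid about its lower edge, rad: about 0.044 when ajar (a gap of 4 to 5 mm at the top), about 0.005 when drawn tight.
- grey_bar (a point): Middle of the cross bar of the wire loop on the grey case, a second case of the same make, size and latch, also undone, which must be left as it is.

How it is judged:
By the outcome, as a careful person would: the job done as asked, in the order asked, and still so for the second after the job is handed in, with the robot touching nothing.
It also fails if it takes over 38 s, if anything falls off the work surface, if the arm or the gripper's body presses on something with over 40 N, if the wrist force passes 120 N, or if a joint passes its speed limit or range.

## Working session

There is one attempt and no reset: what is moved stays moved. The work goes in short steps, Python scripts to look and compute and a tool call to move; the robot and the scene stay as the last step left them, time stands still between calls to the robot, and variables do not carry over. Pictures are saved under pics/ and viewed, at most 10 in all, crops included, and the job is handed in when it is done.

Besides the shell and the picture viewer there is one more tool, called after "Emit:" in YAML: its name, and indented under it one key for each argument. servo_tool: Moves the arm, as the interface text tells. Its arguments: {"type":"object","properties":{"plan":{"type":"array","items":{"type":"number"}},"force":{"type":"number"}},"required":["plan"]}

```bash
mkdir -p pics
cat > h.py <<'E'
import numpy as np, cv2
from workcell import telemetry, read_camera, camera_model, hand_in, cut_out, manip
from scipy.spatial.transform import Rotation as Rt
def save(n,img): cv2.imwrite('pics/'+n,img[:,:,::-1])
def ray(m,uv):
    K=np.array(m['K']);d=((uv[0]-K[0,2])/K[0,0],(uv[1]-K[1,2])/K[1,1]);d=np.array(d);s=d.copy()
    for _ in range(20): s=d/(1+m['k1']*(s@s))
    R=np.array(m['R']);t=np.array(m['t'])
    v=R.T@np.array([s[0],s[1],1]);return -R.T@t,v/np.linalg.norm(v)
def onz(m,uv,z):
    o,v=ray(m,uv);return o+v*(z-o[2])/v[2]
def tri(rs):
    A=np.zeros((3,3));b=np.zeros(3)
    for o,v in rs:
        P=np.eye(3)-np.outer(v,v);A+=P;b+=P@o
    x=np.linalg.solve(A,b);return x,[np.linalg.norm((np.eye(3)-np.outer(v,v))@(x-o)) for o,v in rs]
def proj(m,X):
    c=np.array(m['R'])@X+np.array(m['t']);s=c[:2]/c[2];s=s*(1+m['k1']*(s@s));K=np.array(m['K'])
    return np.array([K[0,0]*s[0]+K[0,2],K[1,1]*s[1]+K[1,2]])
E
python3 - <<'E'
from h import *
a=read_camera('scene');b=read_camera('top')
save('s0.png',a);save('t0.png',b)
for c in('scene','top'):
    m=camera_model(c);print(c,np.round(-np.array(m['R']).T@m['t'],3),np.round(m['K'],0).tolist(),m['k1'])
    for q in('orange_case','orange_bar','orange_keeper','orange_lever','grey_bar'):
        r=cut_out(c,q);print(q,[(round(x['conf'],2),np.round(x['uv']).tolist(),int(x['mask'].sum())) for x in r[:3]])
print(telemetry.state())
E
```

```text
scene [0.299 0.642 0.822] [[397.0, 0.0, 253.0], [0.0, 397.0, 188.0], [0.0, 0.0, 1.0]] -0.11063992210807445
orange_case [(0.76, [271.0, 152.0], 2909)]
orange_bar []
orange_keeper [(0.82, [280.0, 161.0], 1607)]
orange_lever [(0.55, [272.0, 126.0], 69)]
grey_bar []
top [0.396 0.005 1.215] [[476.0, 0.0, 259.0], [0.0, 476.0, 186.0], [0.0, 0.0, 1.0]] -0.04845548222702374
orange_case [(0.66, [349.0, 185.0], 3742)]
orange_bar [(0.63, [356.0, 168.0], 24)]
orange_keeper [(0.84, [347.0, 203.0], 1551)]
orange_lever [(0.47, [361.0, 182.0], 158)]
grey_bar [(0.63, [169.0, 171.0], 17), (0.35, [353.0, 173.0], 178)]
{'time': 0.6, 'joints': array([-1.09140657e+00,  3.84669732e-01,  7.87224670e-03, -1.58028589e-05,
       -1.19400152e+00, -2.58566482e-01]), 'qd': array([ 1.56963334e-03,  7.55511091e-04, -3.05679663e-04,  2.74493301e-03,
        8.21742647e-05,  1.64306371e-03]), 'tau': array([-6.57158944e-05, -3.90211058e+01,  1.87534744e+01,  4.22245994e+00,
        1.54118455e-02, -5.38250788e-06]), 'tool_pos': array([ 0.13689176, -0.60978598,  0.22255513]), 'ee_rot': array([ 6.36892885e-06, -1.10184551e-01,  9.93911145e-01,  3.90074743e-06]), 'ft_force': array([ 0.31604473, -0.21112226, -0.37036853]), 'torque': array([-0.00506554,  0.01375041,  0.01283788]), 'finger_force': 0.0, 'opening': 0.08713599686806242}
```

```bash
cd pics; python3 -c "
import cv2,numpy as np
a=cv2.imread('s0.png');b=cv2.imread('t0.png')
cv2.imwrite('st.png',cv2.resize(np.vstack([a,b]),(400,600)))"
```

```text
(no output)
```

View pics/t0.png

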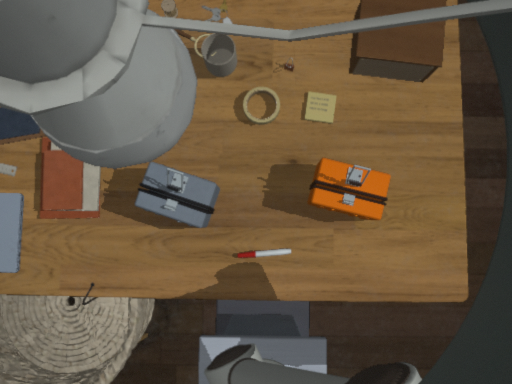

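View pics/s0.png

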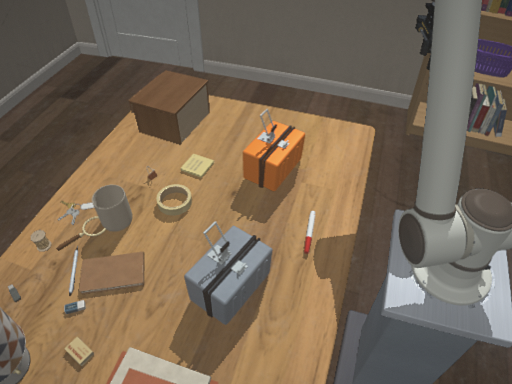

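The top view shows the orange case centred near (350,187), its lever and loop at (357,172) and keeper at (347,199). The scene view shows its loop at (267,120). Next I'll get a rough pose.

Run:
```python
from h import *
mt=camera_model('top');ms=camera_model('scene')
b=cv2.imread('pics/t0.png');a=cv2.imread('pics/s0.png')
hsv=cv2.cvtColor(b,cv2.COLOR_BGR2HSV)
k=((hsv[...,0]<18)&(hsv[...,1]>200)&(hsv[...,2]>150)).astype(np.uint8);k[:, :300]=0;k[:,400:]=0;k[:150]=0;k[230:]=0
k=cv2.morphologyEx(k,cv2.MORPH_CLOSE,np.ones((9,9)))
P=cv2.findNonZero(k);r=cv2.minAreaRect(P);bx=cv2.boxPoints(r);print(r)
for p in bx: print(p,onz(mt,p,.11).round(3))
print('kb',onz(mt,(347.5,199),.12).round(3))
m=camera_model('wrist');s=telemetry.state()
Rc=np.array(m['R']);cpos=-Rc.T@m['t'];Rtool=Rt.from_quat(np.roll(s['ee_rot'],-1)).as_matrix()
print('cam in tool',(Rtool.T@(cpos-s['tool_pos'])).round(3),(Rtool.T@Rc.T).round(2).tolist(),np.round(m['K'],0).tolist()); print('tool axes',Rtool.round(2).tolist())
c=np.hstack([cv2.resize(b[145:235,300:400],(400,360),interpolation=cv2.INTER_CUBIC),cv2.resize(a[95:195,235:315],(400,360)[:1]+(500,),interpolation=cv2.INTER_CUBIC)[:360]])
cv2.imwrite('pics/c1.png',c)
```

```text
((351.0894470214844, 189.09332275390625), (70.90470886230469, 47.990013122558594), 13.760785102844238)
[310.947   203.96661] [ 0.478 -0.109  0.11 ]
[322.36234 157.35403] [ 0.589 -0.136  0.11 ]
[391.2319  174.22003] [ 0.551 -0.298  0.11 ]
[379.81656 220.83261] [ 0.441 -0.269  0.11 ]
kb [ 0.49  -0.193  0.12 ]
cam in tool [ 0.07  -0.    -0.162] [[0.0, -0.97, -0.26], [1.0, 0.0, 0.0], [-0.0, -0.26, 0.97]] [[329.0, 0.0, 257.0], [0.0, 329.0, 191.0], [0.0, 0.0, 1.0]]
tool axes [[-0.98, -0.22, 0.0], [-0.22, 0.98, 0.0], [-0.0, 0.0, -1.0]]
```

View pics/c1.png

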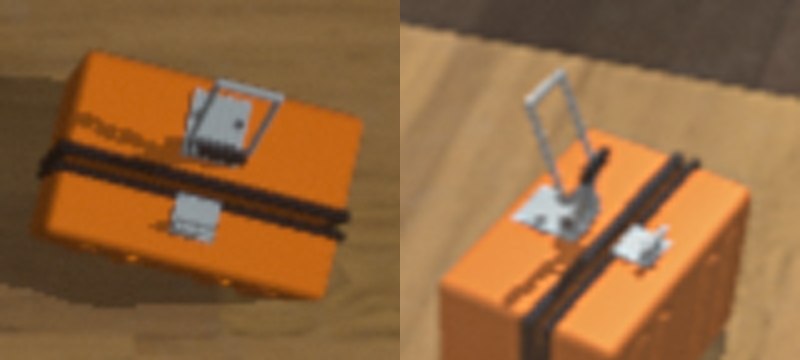

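Emit:
servo_tool:
  plan: [0, -32.5, 17.5, -4.4, 0, 0, 0, 0, -32.5, 17.5, -4.4, 0, 0, 0, 0, -32.5, 17.5, -4.4, 0, 0, 0, 0, -32.5, 17.5, -4.4, 0, 0, 0, 0, -32.5, 17.5, -4.4, 0, 0, 0, 0, -32.5, 17.5, -4.4, 0, 0, 0, 0, -32.5, 17.5, -4.4, 0, 0, 0, 0, -32.5, 17.5, -4.4, 0, 0, 0, 0, -32.5, 17.5, -4.4, 0, 0, 0, 0, -32.5, 17.5, -4.4, 0, 0, 0]
  force: 10

```text
time: 1.6
tool_pos: [0.4167, -0.3667, 0.267]
ee_rot: [0.0, -0.11, 0.994, -0.0]
ft_force: [1.0, -1.0, 0.1]
opening: 0.0151
finger_force: 0.0
```

Emit:
servo_tool:
  plan: [0, -32.5, 17.5, -4.4, 0, 0, 0, 0, -32.5, 17.5, -4.4, 0, 0, 0, 0, -32.5, 17.5, -4.4, 0, 0, 0, 0, -32.5, 17.5, -4.4, 0, 0, 0, 0, -32.5, 17.5, -4.4, 0, 0, 0, 0, -32.5, 17.5, -4.4, 0, 0, 0, 0, 0, 0, 0, 0, 0, 6.5, 0, 0, 0, 0, 0, 0, 6.5, 0, 0, 0, 0, 0, 0, 6.5, 0, 0, 0, 0, 0, 0, 6.5]

```text
time: 2.6
tool_pos: [0.5831, -0.2225, 0.2929]
ee_rot: [-0.0, 0.118, 0.993, 0.0]
ft_force: [-0.1, 0.5, -0.9]
opening: 0.0006
finger_force: 0.0
```

Run:
```python
from h import *
s=telemetry.state();m=camera_model('wrist');a=read_camera('wrist');save('w1.png',a)
print(s['time'],s['tool_pos'],Rt.from_quat(np.roll(s['ee_rot'],-1)).as_matrix().round(3).tolist(),s['opening'])
for q in('orange_bar','orange_keeper','orange_lever'):
    r=cut_out('wrist',q);print(q,[(round(x['conf'],2),np.round(x['uv']).tolist(),int(x['mask'].sum())) for x in r[:3]])
np.savez('w1.npz',**{k:np.array(m[k]) for k in('K','k1','R','t')})
```

```text
2.6 [ 0.58305834 -0.22250279  0.29287041] [[-0.972, 0.235, -0.0], [0.235, 0.972, 0.0], [0.0, 0.0, -1.0]] 0.0005946772630226261
orange_bar [(0.61, [259.0, 152.0], 611)]
orange_keeper [(0.73, [260.0, 73.0], 7963)]
orange_lever [(0.82, [264.0, 123.0], 1071)]
```

View pics/w1.png

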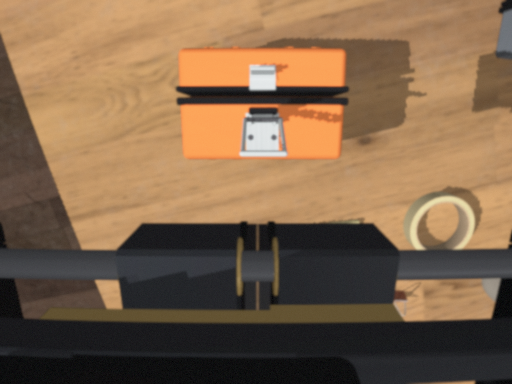

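The wrist view shows the case square to the tool. The loop bar is at row 154 (columns 240–287), the lever's black tab at (263,110) and the keeper at (262,77).

Run:
```python
from h import *
m=dict(np.load('w1.npz'));mt=camera_model('top');ms=camera_model('scene')
X,e=tri([ray(m,(263,154)),ray(mt,(362.5,167.5)),ray(ms,(263.8,112.4))]);print('bar',X.round(4),np.round(e,4))
print('bar wrist z.193',onz(m,(263,154),.193).round(4))
T=np.array([.5831,-.2225]);x=np.array([.972,-.235]);y=np.array([.235,.972])
f=lambda P:(((P[:2]-T)@x).round(4),((P[:2]-T)@y).round(4))
print('bar rel tool',f(X))
print('tab',f(onz(m,(263,111),.16)),'keeper',f(onz(m,(263,75),.121)))
for n,uv in dict(bl=(184,158),br=(341,158),fl=(180,49),fr=(345,49)).items(): print(n,f(onz(m,uv,.11)))
```

```text
bar [ 0.5536 -0.2117  0.1926] [0.0008 0.0013 0.001 ]
bar wrist z.193 [ 0.5532 -0.2109  0.193 ]
bar rel tool (np.float64(-0.0312), np.float64(0.0036))
tab (np.float64(-0.0648), np.float64(0.0047)) keeper (np.float64(-0.0982), np.float64(0.0052))
bl (np.float64(-0.0155), np.float64(-0.0779))
br (np.float64(-0.0156), np.float64(0.0885))
fl (np.float64(-0.1241), np.float64(-0.0765))
fr (np.float64(-0.1243), np.float64(0.0862))
```

Emit:
servo_tool:
  plan: [0, 0, 1, 20, 0, 0, 0, 0, 0, 1, 20, 0, 0, 0, 0, 0, 1, 20, 0, 0, 0, 0, 0, 1, 20, 0, 0, 0, 0, 0, 1, 20, 0, 0, 0, 0, 0, 0, 15, 0, 0, 0, 0, 0, 0, 2, 0, 0, 0, 0, 0, 0, 0, 0, 0, 0, 0, 5, 0, 0, 0, 0, 0, 0, 5, 0, 0, 0, 0, 0]

```text
time: 3.8
tool_pos: [0.5745, -0.2156, 0.177]
ee_rot: [0.001, 0.116, 0.993, -0.0]
ft_force: [0.0, -0.7, 0.6]
opening: 0.0003
finger_force: 0.0
```

Emit:
servo_tool:
  plan: [0, 6, 0, 0, 0, 0, 0, 0, 6, 0, 0, 0, 0, 0, 0, 6, 0, 0, 0, 0, 0, 0, 6, 0, 0, 0, 0, 0, 0, 6, 0, 0, 0, 0, 0, 0, 6, 0, 0, 0, 0, 0, 0, 6, 0, 0, 0, 0, 0, 0, 6, 0, 0, 0, 0, 0, 0, 6, 0, 0, 0, 0, 0, 0, 6, 0, 0, 0, 0, 0]

```text
time: 4.8
tool_pos: [0.5155, -0.2016, 0.1759]
ee_rot: [-0.0, 0.116, 0.993, 0.0]
ft_force: [0.1, -0.3, -0.7]
opening: 0.0002
finger_force: 0.0
```

Run:
```python
from h import *
s=telemetry.state();a=read_camera('scene');b=read_camera('wrist')
print(s['time'],s['tool_pos'],s['ft_force'])
c=np.hstack([cv2.resize(b[:,100:420],(400,480)),cv2.resize(a[80:200,220:320],(400,480),interpolation=cv2.INTER_CUBIC)]);save('c2.png',c)
```

```text
4.8 [ 0.51551774 -0.20157589  0.17593758] [ 0.12590014 -0.31679031 -0.71708022]
```

View pics/c2.png

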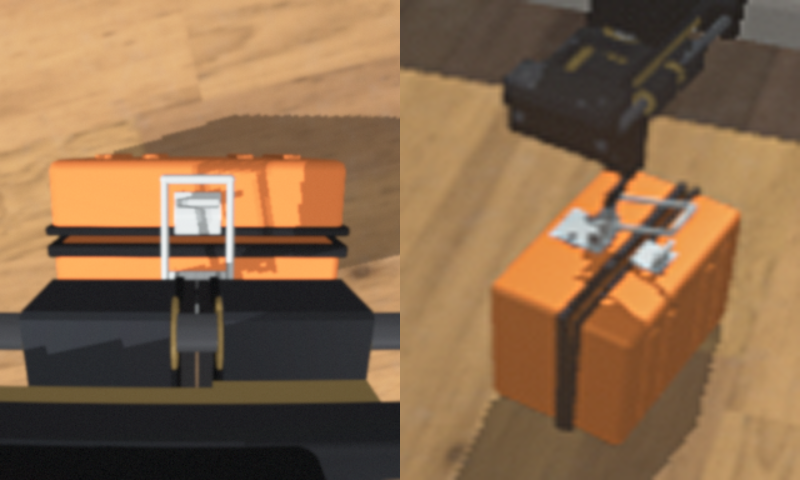

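Emit:
servo_tool:
  plan: [0, 6, 0, 0, 0, 0, 0, 0, 6, 0, 0, 0, 0, 0, 0, 6, 0, 0, 0, 0, 0, 0, 6, 0, 0, 0, 0, 0, 0, 0, 0, 0, 0, 0, 0, 0, 0, 0, 0, 0, 0, 0, 0, 0, 0, 0, 0, 0, 0, 0, 0, 0, 0, 0, 0, 0, 0, 0, 0, 0, 0, 0, 0, 0, 0, 0, 0, 0, 0, 0]

```text
time: 5.9
tool_pos: [0.4927, -0.1962, 0.1759]
ee_rot: [-0.0, 0.116, 0.993, -0.0]
ft_force: [0.4, -0.7, -0.1]
opening: 0.0004
finger_force: 0.0
```

Run:
```python
from h import *
s=telemetry.state();m=camera_model('wrist');b=read_camera('wrist');a=read_camera('scene')
print(s['time'],s['tool_pos'],s['ft_force'])
c=np.hstack([cv2.resize(b[100:340,156:356],(400,480)),cv2.resize(a[80:200,220:320],(400,480),interpolation=cv2.INTER_CUBIC)]);save('c3.png',c)
```

```text
5.9 [ 0.49272431 -0.19617301  0.17585598] [ 0.39912021 -0.67941163 -0.12835902]
```

View pics/c3.png

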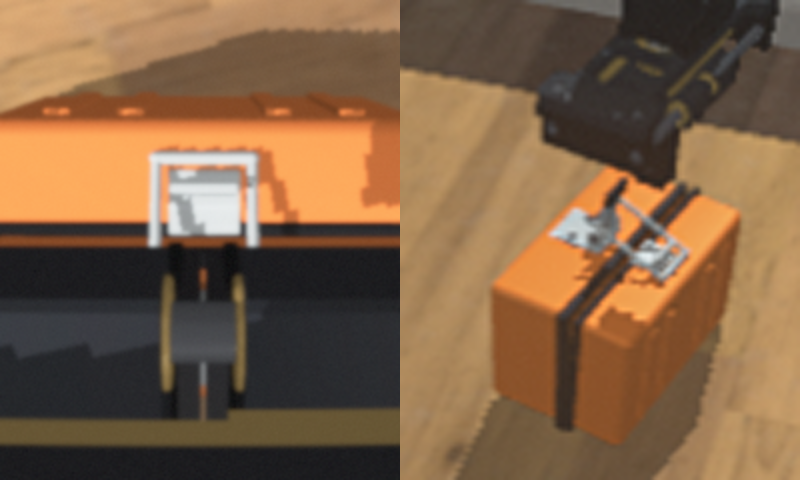

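The loop now lies in front of the keeper lip. The wrist crop shows its bar at (203,158), beyond the lip, and the scene crop agrees. Next I'll press the lever.

Emit:
servo_tool:
  plan: [0, 0, 0, 12.5, 0, 0, 0, 0, 0, 0, 12.5, 0, 0, 0, 0, -6, 0, -1, 0, 0, 0, 0, -6, 0, -1, 0, 0, 0, 0, -6, 0, 0, 0, 0, 0, 0, -6, 0, 0, 0, 0, 0, 0, -6, 0, 0.5, 0, 0, 0, 0, -6, 0, 0.5, 0, 0, 0, 0, -6, 0, 1, 0, 0, 0, 0, -8, 0, 4, 0, 0, 0]

```text
time: 7.0
tool_pos: [0.5408, -0.2076, 0.1465]
ee_rot: [-0.001, 0.116, 0.993, 0.0]
ft_force: [-3.4, 0.8, 0.5]
opening: 0.0007
finger_force: 1.3
```

Emit:
servo_tool:
  plan: [0, -3, 0, 3.2, 0, 0, 0, 0, -3, 0, 3.2, 0, 0, 0, 0, -3, 0, 3.9, 0, 0, 0, 0, -3, 0, 3.9, 0, 0, 0, 0, -2, 0, 4.4, 0, 0, 0, 0, -2, 0, 4.4, 0, 0, 0, 0, 0, 0, 0.5, 0, 0, 0, 0, 0, 0, 0.5, 0, 0, 0, 0, 0, 0, 0, 0, 0, 0, 0, 0, 0, 0, 0, 0, 0]

```text
time: 8.0
tool_pos: [0.5571, -0.2114, 0.1251]
ee_rot: [0.001, 0.116, 0.993, -0.0]
ft_force: [-4.2, 2.2, 10.1]
opening: 0.0006
finger_force: 5.0
```

Run:
```python
from h import *
s=telemetry.state();b=read_camera('wrist');a=read_camera('scene')
print(s['time'],s['tool_pos'],s['ft_force'])
c=np.hstack([cv2.resize(b[100:340,156:356],(400,480)),cv2.resize(a[80:200,220:320],(400,480),interpolation=cv2.INTER_CUBIC)]);save('c4.png',c)
```

```text
8.0 [ 0.55707559 -0.21135617  0.12505035] [-4.19035832  2.16092303 10.0657987 ]
```

View pics/c4.png

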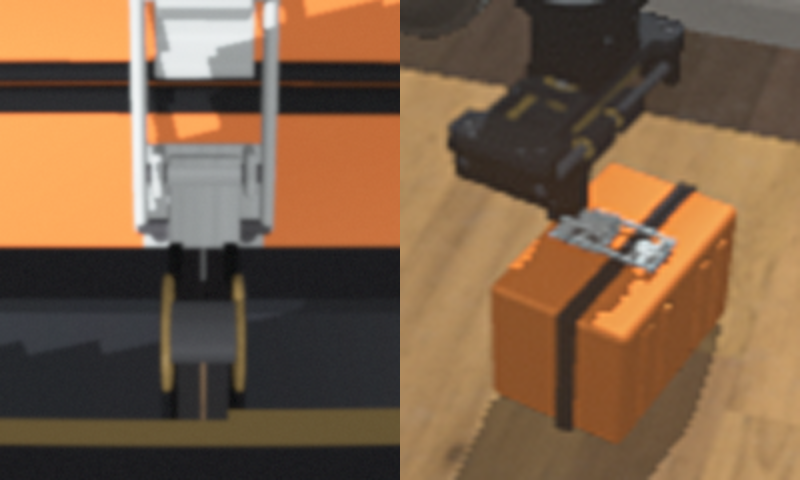

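The lever is almost flat and the lid gap has closed. I'll press a little more, then lift off.

Emit:
servo_tool:
  plan: [0, 0, 0, 1, 0, 0, 0, 0, 0, 0, 1, 0, 0, 0, 0, 0, 0, 0, 0, 0, 0, 0, 0, 0, -4, 0, 0, 0, 0, 0, 0, -10, 0, 0, 0, 0, 0, 0, -25, 0, 0, 0, 0, 0, 0, -30, 0, 0, 0, 0, -10, 0, -30, 0, 0, 0, 0, -20, 0, -30, 0, 0, 0, 0, -20, 0, -30, 0, 0, 0]

```text
time: 9.1
tool_pos: [0.6061, -0.2231, 0.2817]
ee_rot: [0.001, 0.116, 0.993, -0.0]
ft_force: [1.1, 0.1, -0.6]
opening: 0.0002
finger_force: 0.0
```

Run:
```python
from h import *
s=telemetry.state();b=read_camera('wrist');a=read_camera('scene')
print(s['time'],s['tool_pos'],s['ft_force'])
c=np.hstack([cv2.resize(b[0:216,166:346],(400,480)),cv2.resize(a[80:200,220:320],(400,480),interpolation=cv2.INTER_CUBIC)]);save('c5.png',c)
```

```text
9.1 [ 0.60610197 -0.22312091  0.28174648] [ 1.11340067  0.13168949 -0.63703025]
```

View pics/c5.png

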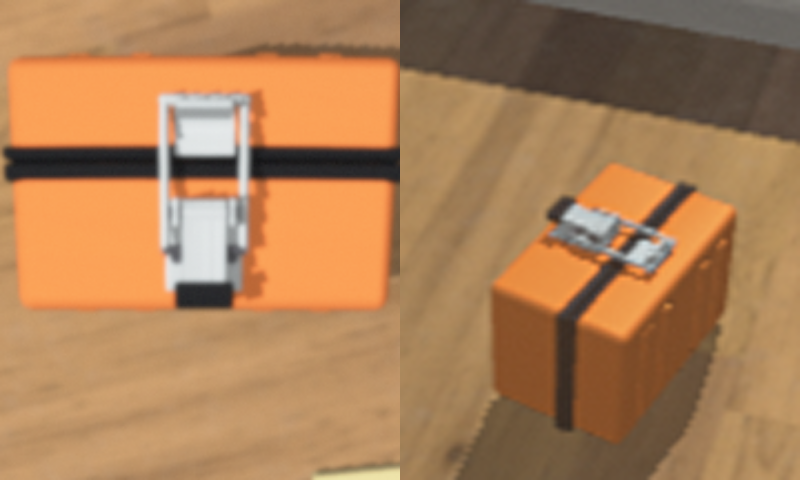

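The lever is flat, with its black tab at (205,295) in the wrist crop. The loop is behind the lip at (203,97), the lid gap is closed and the arm is clear, so I'm handing in.

```bash
python3 -c "
from workcell import hand_in
print(hand_in())"
```

```text
the job is handed in; nothing more can be done
None
```

The orange case is fastened: its loop is hooked in front of the keeper lip, the lever is down flat and the lid is tight. I left the grey case alone and handed the job in at about 9 s.

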